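Nest the last rinse dipper with its handle fanned clear

TASK

A red rinse dipper already sits nested in the steel one, with their handles fanned apart. Take the small yellow dipper and nest it in the red one, standing upright on the red dipper's floor, with its handle turned at least 30 degrees away from each of the other two handles, and let it go. Leave the two nested dippers standing where they are, still nested and fanned, and leave the wide blue dipper, which does not fit, alone.

Things in the scene. Friction and masses are not known exactly. Their poses are not given: they have to be found in the camera images.
- yellow_mid (a point): Centre of the small yellow dipper's round open cup, on its axis, 38 mm above its underside; x points out along its handle, z up. Cup 76 mm high, outer diameter 70 mm at the foot, 80 mm at the rim, wall 4 mm. Level handle 20 mm wide, 14 mm tall, reaching 140 mm from the axis, mid-line 68 mm above the underside. About 120 g. Starts upright on the table.
- yellow_grip (a point): Middle of the yellow dipper's handle, a good place to pinch it from above across its 20 mm width: 90 mm out from the cup's axis along +x of yellow_mid and 30 mm higher than it; same axes. Seated in the red dipper, the handle's underside is 5 mm above the red rim.
- red_dipper: Red dipper standing in the steel one. Origin: centre of its underside, 4 mm above the table; x points out along its handle, z up. 60 mm high; outer diameter 120 mm at the rim; floor 4 mm thick, 100 mm across inside (112 mm at the rim). Handle 20 mm wide, 12 mm thick, rising from 49 mm high at the rim to 80 mm high at its end, 165 mm from the axis.
- steel_dipper: Large steel dipper with black handle, lowest of the nest, on the table. Origin: centre of its underside; x points out along its handle, z up. 50 mm high, outer diameter 140 mm at the foot, 156 mm at the rim, floor 4 mm thick. Handle 20 mm wide, 10 mm thick, rising from 40 mm high at the rim to 62 mm high at its end, 185 mm from the axis.
- blue_dipper: Wide blue dipper, a bystander on the table near the yellow one, to be left alone: 56 mm high, 120 mm across the rim, level handle reaching 150 mm from the axis. Origin: centre of its underside; x points out along its handle, z up.
Mind the look-alikes: they are no part of the job. There is more than one size of the part that bears yellow_mid; the job needs the smaller.

How it is judged:
By the outcome, as a careful person would: the job done as asked, in the order asked, and still so for the second after the job is handed in, with the robot touching nothing.
It also fails if it takes over 38 s, if anything falls off the work surface, if the arm or the gripper's body presses on something with over 40 N, if the wrist force passes 120 N, or if a joint passes its speed limit or range.

ROBOT

A 6-joint arm with a two-finger parallel gripper is mounted at the origin on the work surface. World frame = base frame: x ahead of the robot, y to its left, z up, the work surface at z = 0. Lengths are in m, angles in rad, forces in N, time in s.
With the tool pointing down it reaches from about 0.15 to 0.775 m from the base axis. Payload 6.1 kg.
Tool frame: the origin (TCP) lies on the centre line of the jaws, within the pads' length; the fingertips stand r.finger_overhang ahead of it and the grasp point (between the pads) lies 6 mm ahead of it (r.finger_overhang is the distance from the TCP to the fingertips, in m); z points along the fingers, y is the direction in which the jaws open and shut (so a half turn about z gives the same grasp; the last joint's range is limited). The gripper opens to 85 mm and grips with 20 to 120 N. Pads are 22 mm wide; open, the fingers measure 114 mm over their backs; the gripper's body (76 mm by 85 mm) begins 54 mm behind the grasp point. The pads swing forward as they close: fully open they stand 13 mm farther back than shut.
Start: joints at [1.282, 0.126, -0.04, 1.405, 0, 1.571], TCP at [0.15, 0.503, 0.256] pointing down, gripper open.
Joint ranges: [-2.72, 2.72], [-0.95, 1.95], [-1.27, 1.35], [-1.78, 2.02], [-1.46, 1.47], [-3.14, 3.14]. Speed limits (rad/s): [2.39, 2.39, 3.01, 3.14, 3.14, 3.14].

INTERFACE

Orientations are given as [roll, pitch, yaw] about the fixed x, y, z axes, in that order (R = Rz(yaw) Ry(pitch) Rx(roll)).
In Python, from station import get_state, eyes, close_job, r gives the robot as it stands.
- The arm moves only by the tool apply_moves, never from a script. Its argument "plan" is a list of rows, each a list of 3 entries, a list of its own where there are three numbers: the shift along the tool's x, y, z in mm, then the turn about the tool's z in degrees, then the opening, from -1 (shut) to 1 (fully open). A call has exactly 5 rows; each row is the pose to reach, as a shift and turn from the pose measured when the call began, along the tool's axes at that moment; what a row does not reach only later rows make up. A row lasts 1/8 s, in which the tool goes at most 62.5 mm and 10.7 degrees, less where a joint would pass 70% of its speed; a pose out of reach is approached as far as the arm can. A call with a gripper value outside its range is refused whole. The fingers move at their own pace and stop on an object; "squeeze" is the grip in N (left out, the last holds). Time passes only in rows, so rows that repeat a pose let the fingers close, or fill a call up. It gives the time, the measured TCP pose, the force and the opening at its end, in the units of the state.
- get_state(): the state, without advancing time (a new reading comes with each control period).
- eyes.get_image(name): name is "side" or "top" or "wrist"; returns the picture (384x512x3 uint8, blue, green, red); there is no depth.
- eyes.camera_info(name): a dict with "fx", "fy", "cx", "cy" (pixels), "position" and "attitude" of the camera in the world; the wrist camera has in their place "hand_eye" (4x4, takes a point from camera to tool coordinates, whose origin is the TCP and whose axes are the flange's). Camera axes: x right, y up, looking along -z (the intrinsics and any distortion apply to the point x, -y, -z); pixel columns grow to the right and rows downward; lengths in m; the calibration is good to about 2 mm. A picture is of the moment at which its call begins: read the wrist's pose just before it. camera_info takes no time and is no camera call.
- close_job(): hands the job in, once; it reports no verdict.
The state is a dict: "t": time; "qpos": joint angles; "joint_vel": joint speeds; "joint_efforts": joint torques, N m; "eef_pos": TCP position; "tcp_rot": TCP orientation; "contact_force": force on the tool from outside, world axes, zero at the start; "moment": the same for the moment, N m; "width": finger opening in m.
Only numpy, scipy, OpenCV 4.12 (cv2) and the standard library are available. Lean on these libraries where they do the work, as an engineer would, in place of code of your own. Each camera call takes 0.05 s, during which the arm holds its last target.

## Working session

There is one attempt and no reset: what is moved stays moved. The work goes in short steps, Python scripts to look and compute and a tool call to move; the robot and the scene stay as the last step left them, time stands still between calls to the robot, and variables do not carry over. Pictures are saved under pics/ and viewed, and the job is handed in when it is done.

Besides the shell and the picture viewer there is one more tool, called after "Emit:" as name(argument=value, ...), one argument or row to a line, values as JSON. apply_moves: Moves the arm, as the interface text tells. Its arguments: {"type":"object","properties":{"plan":{"type":"array"},"squeeze":{"type":"number"}},"required":["plan"]}

```bash
ls; mkdir -p pics
python3 - <<'E'
from station import get_state, eyes, r
import cv2
s=get_state(); print(s); print(r.finger_overhang)
for n in ["side","top","wrist"]:
    print(n,eyes.camera_info(n))
for n in ["side","top","wrist"]:
    cv2.imwrite(f"pics/{n}0.png",eyes.get_image(n))
E
```

```text
pics
{'t': 0.0, 'qpos': array([ 1.28198074e+00,  1.26409633e-01, -4.06007898e-02,  1.40539412e+00,
       -9.77021166e-06,  1.57081642e+00]), 'joint_vel': array([ 4.11967304e-04,  4.33453790e-04, -1.76524796e-04, -3.95742067e-07,
        1.01150984e-03,  9.51708809e-04]), 'joint_efforts': array([ 2.11807746e-04, -4.35917151e+01,  3.52921200e+01,  1.72148034e-02,
        9.63545659e-06, -5.60495181e-06]), 'eef_pos': array([0.14942907, 0.50291003, 0.25551619]), 'tcp_rot': array([-3.13998444e+00,  9.80251877e-06,  2.85275698e+00]), 'contact_force': array([ 0.03104396,  0.61100385, -0.38273492]), 'moment': array([0.03250896, 0.01637624, 0.02308437]), 'width': 0.0852830307617848}
0.025
side {'fx': 454.09512366407023, 'fy': 454.09512366407023, 'cx': 253.04816318190632, 'cy': 197.91826662483098, 'position': array([0.32654538, 0.71478039, 0.6946097 ]), 'attitude': array([ 0.94904675, -0.01214442, -2.89144207])}
top {'fx': 444.90538818856504, 'fy': 444.90538818856504, 'cx': 254.57876977416453, 'cy': 187.69865493751112, 'position': array([ 0.4190532 , -0.13848907,  1.12628508]), 'attitude': array([ 0.09597705, -0.00973014, -1.58437502])}
wrist {'fx': 310.96242874806484, 'fy': 310.96242874806484, 'cx': 256.0586882037213, 'cy': 192.7772721881341, 'hand_eye': array([[-4.13490681e-04,  9.63438153e-01,  2.67930504e-01,
         6.70599605e-02],
       [ 9.99999821e-01,  5.14155427e-04, -3.05550682e-04,
         1.38770976e-03],
       [-4.32137107e-04,  2.67930329e-01, -9.63438193e-01,
        -1.17700975e-01],
       [ 0.00000000e+00,  0.00000000e+00,  0.00000000e+00,
         1.00000000e+00]])}
```

View pics/top0.png

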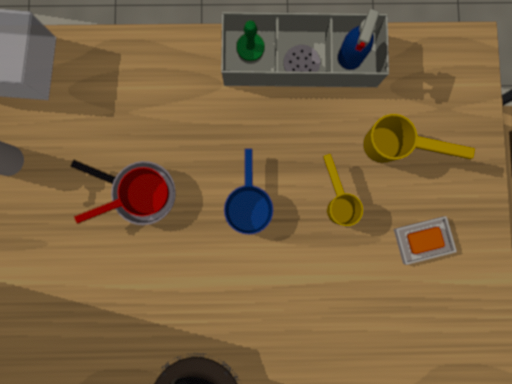

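View pics/side0.png

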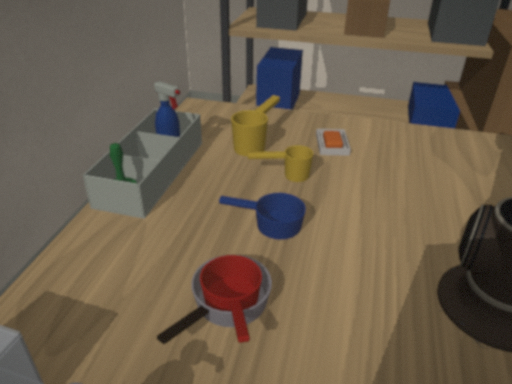

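View pics/wrist0.png

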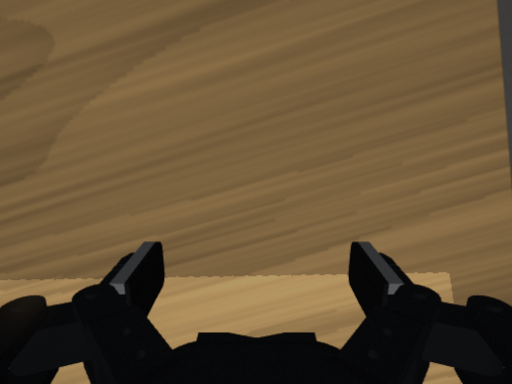

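Candidates for "yellow dipper" in the top view: the small one with its cup at (345,209) and handle end at (328,156), and the larger one with its cup at (390,138) and handle end at (472,153). The red/steel nest is at (144,192). I choose (345,209), and will check its size with a model fit and a crop.

```bash
cat > h.py <<'E'
import numpy as np, cv2
from scipy.spatial.transform import Rotation as R
from scipy.optimize import minimize
from station import eyes,get_state,r
def cam(n,st=None):
    c=eyes.camera_info(n)
    if n!='wrist':
        T=np.eye(4);T[:3,:3]=R.from_euler('xyz',c['attitude']).as_matrix();T[:3,3]=c['position']
    else:
        W=np.eye(4);W[:3,:3]=R.from_euler('xyz',st['tcp_rot']).as_matrix();W[:3,3]=st['eef_pos'];T=W@c['hand_eye']
    return c,T
def proj(ct,P):
    c,T=ct;P=np.atleast_2d(P);q=(P-T[:3,3])@T[:3,:3]
    return np.c_[c['cx']+c['fx']*q[:,0]/-q[:,2],c['cy']+c['fy']*-q[:,1]/-q[:,2]]
def back(ct,uv,z):
    c,T=ct;d=T[:3,:3]@np.array([(uv[0]-c['cx'])/c['fx'],-(uv[1]-c['cy'])/c['fy'],-1]);p=T[:3,3]
    return p+d*(z-p[2])/d[2]
A=np.linspace(0,2*np.pi,40)
def ring(rad,z): return np.c_[rad*np.cos(A),rad*np.sin(A),0*A+z]
def box(x0,x1,w,z0,z1,h):
    return np.array([[x,s*w/2,z+t] for x,z in((x0,z0),(x1,z1)) for s in(-1,1) for t in(-h/2,h/2)])
# cup parts convex
YEL=[np.r_[ring(.035,0),ring(.040,.076)],box(.036,.140,.02,.068,.068,.014)]
RED=[np.r_[ring(.060,.060)],box(.056,.165,.02,.043,.074,.012)]   # guess: heights are top? 
def place(parts,p):
    x,y,z,a=p;M=R.from_euler('z',a).as_matrix()
    return [q@M.T+[x,y,z] for q in parts]
def mask(ct,parts,S=4,shape=(384,512)):
    m=np.zeros((shape[0]*S,shape[1]*S),np.uint8)
    for q in parts:
        uv=proj(ct,q).astype(np.float32);h=cv2.convexHull(((uv+.5)*S-.5).astype(np.float32))
        cv2.fillConvexPoly(m,np.round(h*16).astype(np.int32),255,shift=4)
    return cv2.resize(m,(shape[1],shape[0]),interpolation=cv2.INTER_AREA)/255.
def hue(im,lo,hi,s=100,v=40):
    H=cv2.cvtColor(im,cv2.COLOR_BGR2HSV)
    if lo>hi: m=((H[...,0]>=lo)|(H[...,0]<=hi))
    else: m=(H[...,0]>=lo)&(H[...,0]<=hi)
    return m&(H[...,1]>s)&(H[...,2]>v)
def comp(m,uv):
    n,l=cv2.connectedComponents(m.astype(np.uint8));return (l==l[uv[1],uv[0]])
def fit(parts,obs,p0,z):
    def f(p):
        e=0
        for ct,m in obs:
            e+=np.abs(mask(ct,place(parts,[p[0],p[1],z,p[2]]),2)-m).sum()/m.sum()
        return e
    s=minimize(f,p0,method='Nelder-Mead',options=dict(initial_simplex=np.array([p0,np.add(p0,[.01,0,0]),np.add(p0,[0,.01,0]),np.add(p0,[0,0,.15])]),xatol=1e-4,fatol=1e-4))
    return s.x,s.fun
E
python3 - <<'E'
from h import *
t=cv2.imread('pics/top0.png');s=cv2.imread('pics/side0.png')
ct,cs=cam('top'),cam('side')
ym=comp(hue(t,20,32,200),(345,200));ys=comp(hue(s,20,32,180),(297,170))
print(ym.sum(),ys.sum())
p=back(ct,(345,209),.076);h=back(ct,(328,156),.068);print(p,h,np.hypot(*(h-p)[:2]))
a=np.arctan2(*(h-p)[1::-1])
p0=[p[0],p[1],a]
for o in ([(ct,ym)],[(cs,ys)],[(ct,ym),(cs,ys)]): print(fit(YEL,o,p0,0))
# big yellow: reach
P=back(ct,(392,135),.08);H=back(ct,(472,153),.08);print('big reach',np.hypot(*(H-P)[:2]))
rm=comp(hue(t,170,8,150),(145,195));rs=comp(hue(s,170,8,150),(230,270));print(rm.sum(),rs.sum())
p=back(ct,(144,192),.06);h=back(ct,(77,219),.08);a=np.arctan2(*(h-p)[1::-1]);print(p,h,a)
print(fit(RED,[(ct,rm)],[p[0],p[1],a],.004))
b=back(ct,(74,163),.06);print('steel',np.arctan2(*(b-p)[1::-1]),b)
B=back(ct,(248,210),.056);Bh=back(ct,(248,150),.05);print('blue',B,Bh)
o=np.hstack([cv2.resize(t[140:250,270:380],None,fx=3.6,fy=3.6),cv2.resize((ym*255).astype(np.uint8)[140:250,270:380],None,fx=3.6,fy=3.6)[...,None].repeat(3,2)])
cv2.imwrite('pics/crop1.png',o)
o=np.hstack([cv2.resize(t[130:250,50:200],None,fx=2.6,fy=2.6),cv2.resize((rm*255).astype(np.uint8)[130:250,50:200],None,fx=2.6,fy=2.6)[...,None].repeat(3,2)])
cv2.imwrite('pics/crop2.png',o)
E
```

```text
1266 196606
[ 0.46670276 -0.36327955  0.076     ] [ 0.59530219 -0.32816596  0.068     ] 0.1333070835902866
(array([ 0.46691316, -0.36709638,  0.31696039]), np.float64(0.1156026391599294))
(array([ 0.06714078,  0.16361491, -0.52355844]), np.float64(0.9804616099921551))
(array([ 0.4669038 , -0.36709529,  0.31680991]), np.float64(1.1087271838839077))
big reach 0.19552882156122964
2352 3073
[0.51454773 0.11524025 0.06      ] [0.45138176 0.26607968 0.08      ] 1.9673723632392042
(array([0.51581445, 0.11863803, 1.97128268]), np.float64(0.06466586634653862))
steel 1.1665168012714933 [0.58688901 0.2843224  0.06      ]
blue [ 0.46827038 -0.13374904  0.056     ] [ 0.61550979 -0.1355099   0.05      ]
```

View pics/crop1.png

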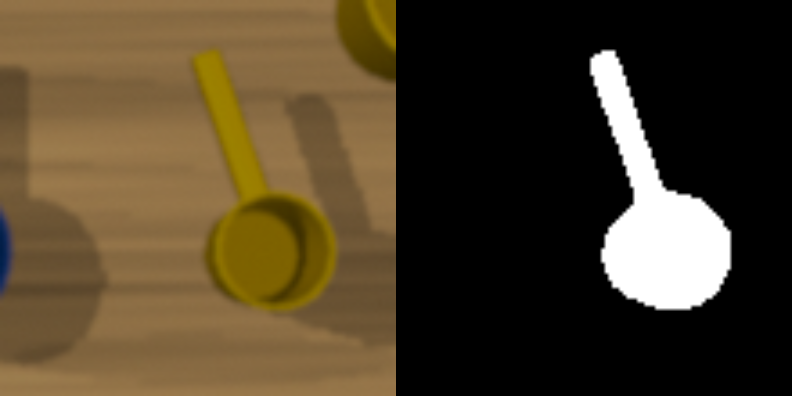

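View pics/crop2.png

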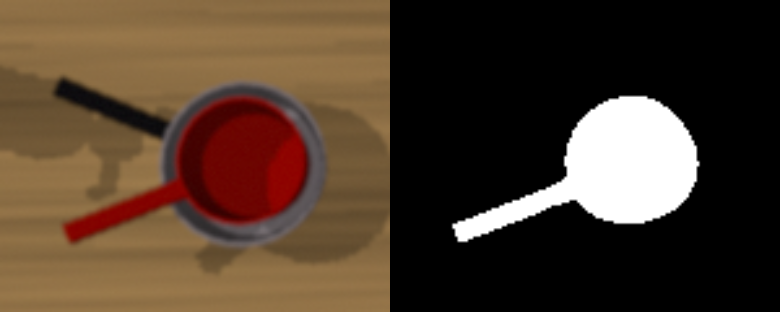

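The crop and fit agree: the small cup at (345,209), handle about 0.137 m. The other yellow one reaches about 0.195 m, so it is the look-alike. The fits put the yellow axis at (0.467,-0.367), handle 18°; the nest axis at (0.516,0.119), red handle 113°, steel 67°. I plan a final yellow handle angle of about 10–18°.

```bash
cat >> h.py <<'E'
def wrap(d): return (d+180)%360-180
def go(x,y,z,yawdeg):
    s=get_state();M=R.from_euler('xyz',s['tcp_rot'])
    d=M.inv().apply(np.array([x,y,z])-s['eef_pos'])*1000
    # turn about tool z
    G=R.from_euler('xyz',[np.pi,0,np.radians(yawdeg)])
    rel=(M.inv()*G).as_rotvec(degrees=True)
    print('t',round(s['t'],2),'pos',s['eef_pos'].round(4),'rot',np.degrees(s['tcp_rot']).round(1),'q',s['qpos'].round(2),'F',s['contact_force'].round(1),'w',round(s['width'],4))
    print('shift',d.round(1),'turn',rel.round(1))
E
python3 -c "
from h import *
go(.5525,-.339,.19,-161.9)"
```

```text
t 0.15 pos [0.1494 0.503  0.2557] rot [-179.9   -0.   163.5] q [ 1.28  0.13 -0.04  1.41  0.    1.57] F [ 0.1  0.1 -0.4] w 0.0853
shift [-626.2 -692.3   66.5] turn [ -0.1  -0.  -34.6]
```

Emit:
apply_moves(
  plan=[
    [[-40, -44, 0], -7, 1],
    [[-80, -88, 0], -14, 1],
    [[-120, -132, 0], -21, 1],
    [[-160, -176, 0], -28, 1],
    [[-200, -220, 0], -34, 1],
  ],
  squeeze=80,
)

```text
t: 0.78
eef_pos: [0.2787, 0.2334, 0.2559]
tcp_rot: [-3.141, -0.0, -2.833]
contact_force: [0.3, 1.0, 0.6]
width: 0.0854
```

```bash
python3 -c "
from h import *
go(.5525,-.339,.19,-161.9)"
```

```text
t 0.78 pos [0.2787 0.2334 0.2559] rot [-179.9   -0.  -162.3] q [ 0.7  -0.18 -0.34  1.41 -0.    0.39] F [0.3 1.  0.6] w 0.0854
shift [ -86.7 -628.5   66.5] turn [-0.1 -0.  -0.4]
```

Emit:
apply_moves(
  plan=[
    [[-9, -62, 0], 0, 1],
    [[-18, -124, 0], 0, 1],
    [[-27, -186, 0], 0, 1],
    [[-36, -248, 0], 0, 1],
    [[-45, -310, 0], 0, 1],
  ],
)

```text
t: 1.4
eef_pos: [0.4153, -0.0482, 0.2563]
tcp_rot: [-3.141, 0.0, -2.833]
contact_force: [0.8, 1.4, 0.2]
width: 0.0853
```

```bash
python3 -c "
from h import *
go(.5525,-.339,.19,-161.9)"
```

```text
t 1.4 pos [ 0.4153 -0.0482  0.2563] rot [-179.9    0.  -162.3] q [-0.12 -0.08 -0.25  1.4  -0.   -0.42] F [0.8 1.4 0.2] w 0.0853
shift [ -42.4 -318.7   66.6] turn [-0.1  0.  -0.4]
```

Emit:
apply_moves(
  plan=[
    [[-8, -60, 12], 0, 1],
    [[-16, -120, 24], 0, 1],
    [[-25, -180, 36], 0, 1],
    [[-34, -240, 48], 0, 1],
    [[-42, -300, 60], 0, 1],
  ],
)

```text
t: 2.02
eef_pos: [0.5469, -0.3233, 0.1957]
tcp_rot: [-3.141, 0.0, -2.833]
contact_force: [1.7, -0.3, 0.4]
width: 0.0857
```

Emit:
apply_moves(
  plan=[
    [[0, -22, 5], 0, 0.3],
    [[0, -22, 5], 0, 0.3],
    [[0, -22, 5], 0, 0.3],
    [[0, -22, 5], 0, 0.3],
    [[0, -22, 5], 0, 0.3],
  ],
)

```text
t: 2.65
eef_pos: [0.5536, -0.3434, 0.1917]
tcp_rot: [-3.14, 0.001, -2.832]
contact_force: [0.1, 0.3, 0.3]
width: 0.0554
```

Run:
```python
from h import *
s=get_state();w=eyes.get_image('wrist');t=eyes.get_image('top')
cv2.imwrite('pics/w1.png',w);cv2.imwrite('pics/t1.png',t)
go(.5525,-.339,.19,-161.9)
c=cam('wrist',s)
o=w.copy()
for q in place(YEL,[.467,-.367,0,.317]):
    h=cv2.convexHull(proj(c,q).astype(np.float32));cv2.polylines(o,[h.astype(np.int32)],True,(255,0,255),1)
cv2.imwrite('pics/w1o.png',o)
```

```text
t 2.75 pos [ 0.5536 -0.3437  0.1914] rot [-179.9    0.  -162.3] q [-0.56  0.37  0.14  1.33 -0.   -0.86] F [-0.2  0.1 -1.1] w 0.0552
shift [-0.4  4.8  1.4] turn [-0.1  0.  -0.4]
```

View pics/w1o.png

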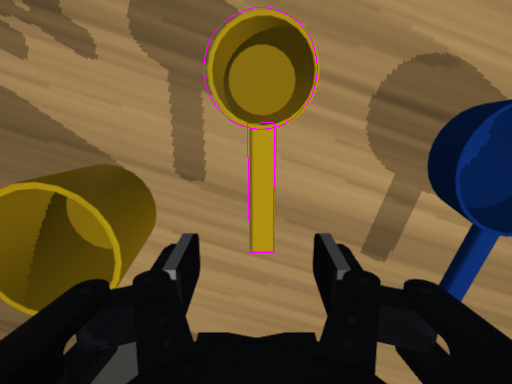

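The overlay of the fitted model lies on the small yellow dipper to about 1 px (cup (262,68), handle along column 262 down to row 252). The large yellow one (60,240) and the blue one (490,180) are clear of the fingers. Descending.

Emit:
apply_moves(
  plan=[
    [[0, 5, 25], 0, 0.3],
    [[0, 5, 55], 0, 0.3],
    [[0, 5, 85], 0, 0.3],
    [[0, 5, 108], 0, 0.3],
    [[0, 5, 114], 0, 0.3],
  ],
)

```text
t: 3.38
eef_pos: [0.5514, -0.3382, 0.0759]
tcp_rot: [3.141, -0.001, -2.832]
contact_force: [0.1, -0.2, 0.1]
width: 0.0555
```

Run:
```python
from h import *
s=get_state();w=eyes.get_image('wrist')
go(.5525,-.339,.077,-161.9)
c=cam('wrist',s)
cv2.imwrite('pics/w2.png',w)
```

```text
t 3.42 pos [ 0.5517 -0.3384  0.0762] rot [ 180.    -0.  -162.3] q [-0.55  0.41 -0.07  1.09 -0.   -0.86] F [ 0.1  0.8 -0.5] w 0.0557
shift [-0.6 -0.8 -0.8] turn [ 0.  -0.  -0.4]
```

View pics/w2.png

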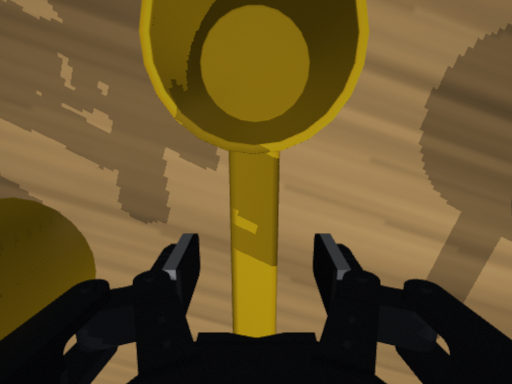

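The handle (column 254) lies centred between the pads (180 to 335). Closing now.

Emit:
apply_moves(
  plan=[
    [[0, 0, 0], 0, -0.3],
    [[0, 0, 0], 0, -0.7],
    [[0, 0, 0], 0, -1],
    [[0, 0, 0], 0, -1],
    [[0, 0, 0], 0, -1],
  ],
  squeeze=80,
)

```text
t: 4.05
eef_pos: [0.5526, -0.3387, 0.0773]
tcp_rot: [-3.14, 0.001, -2.832]
contact_force: [1.4, 0.8, 5.8]
width: 0.0185
```

Emit:
apply_moves(
  plan=[
    [[0, 0, -2], 0, -1],
    [[0, 0, -8], 0, -1],
    [[0, 0, -20], 0, -1],
    [[0, 0, -35], 0, -1],
    [[0, 0, -50], 0, -1],
  ],
)

```text
t: 4.68
eef_pos: [0.5526, -0.3387, 0.1288]
tcp_rot: [-3.14, 0.002, -2.832]
contact_force: [0.3, 0.1, -1.7]
width: 0.0183
```

Run:
```python
from h import *
s=get_state();w=eyes.get_image('wrist');sd=eyes.get_image('side')
go(.5525,-.339,.177,-161.9)
cv2.imwrite('pics/w3.png',np.hstack([cv2.resize(w,(400,300)),cv2.resize(sd[80:280,180:447],(400,300))]))
```

```text
t 4.78 pos [ 0.5535 -0.3393  0.1302] rot [-179.8    0.2 -162.3] q [-0.55  0.38  0.01  1.2   0.   -0.86] F [ 0.4 -0.7 -1.5] w 0.0185
shift [  0.7   0.4 -46.8] turn [-0.3  0.2 -0.4]
```

View pics/w3.png

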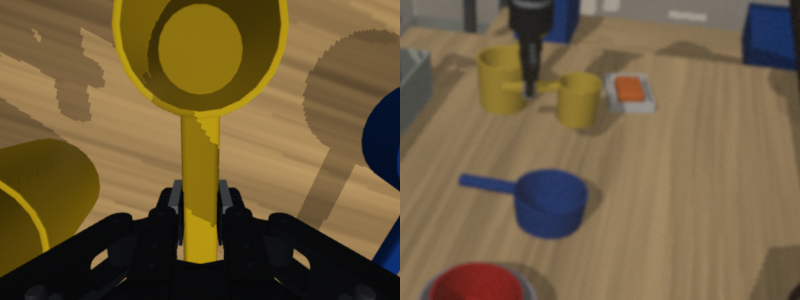

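Held, cup upright. I check the in-hand pose against the wrist image and compute the transfer.

```bash
cat >> h.py <<'E'
G0=[.5526,-.3387,.0773,np.radians(-162.3)]
def cuppose(s,off=(.467,-.367,0,.317)):
    "yellow pose (x,y,z,yaw) from the TCP, rigid since grasp"
    W=lambda p:np.block([[R.from_euler('z',p[3]).as_matrix(),np.array(p[:3])[:,None]],[np.zeros((1,3)),np.ones((1,1))]])
    T=W([*s['eef_pos'],s['tcp_rot'][2]])@np.linalg.inv(W(G0))@W(off)
    return [*T[:3,3],np.arctan2(T[1,0],T[0,0])]
E
python3 - <<'E'
from h import *
s=get_state();w=eyes.get_image('wrist');c=cam('wrist',s)
p=cuppose(s);print(np.round(p,4))
o=w.copy()
for q in place(YEL,p):
    h=cv2.convexHull(proj(c,q).astype(np.float32));cv2.polylines(o,[h.astype(np.int32)],True,(255,0,255),1)
cv2.imwrite('pics/w4.png',o)
a=np.radians(3);d=np.array([.0856,.0283]);rot=a-.317
dd=R.from_euler('z',rot).apply([*d,0]);print(dd)
go(.516+dd[0],.119+dd[1],.2,-162.3+np.degrees(rot))
E
```

```text
[ 0.468  -0.3677  0.0529  0.3174]
[0.09002218 0.00492508 0.        ]
t 4.83 pos [ 0.5532 -0.3391  0.1289] rot [-179.8    0.2 -162.3] q [-0.55  0.38  0.01  1.2   0.   -0.86] F [ 0.7  0.7 -0.8] w 0.018
shift [-191.5  424.7  -71.8] turn [-0.2  0.2 15.2]
```

View pics/w4.png

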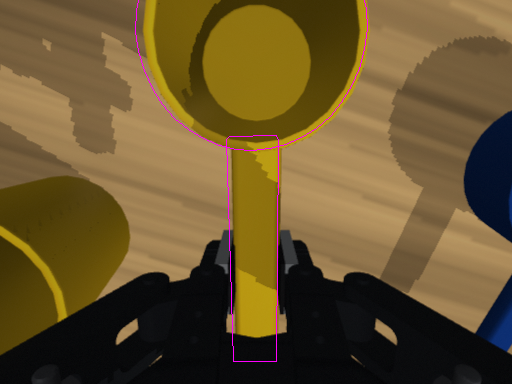

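Emit:
apply_moves(
  plan=[
    [[0, 0, -25], 0, -1],
    [[-10, 15, -55], 0, -1],
    [[-30, 60, -72], 2, -1],
    [[-55, 115, -72], 4, -1],
    [[-80, 170, -72], 6, -1],
  ],
)

```text
t: 5.45
eef_pos: [0.5773, -0.1512, 0.2004]
tcp_rot: [-3.139, 0.004, -2.939]
contact_force: [-0.1, 0.5, -1.4]
width: 0.0182
```

Run:
```python
from h import *
go(.606,.124,.2,-177.5)
```

```text
t 5.45 pos [ 0.5773 -0.1512  0.2004] rot [-179.8    0.2 -168.4] q [-0.26  0.26  0.01  1.31 -0.   -0.46] F [-0.1  0.5 -1.4] w 0.0182
shift [-83.5 263.7  -0. ] turn [-0.1  0.2  9.1]
```

Emit:
apply_moves(
  plan=[
    [[-18, 58, 0], 2, -1],
    [[-36, 116, 0], 4, -1],
    [[-54, 174, 0], 6, -1],
    [[-72, 230, 0], 8, -1],
    [[-83, 262, 0], 9, -1],
  ],
)

```text
t: 6.08
eef_pos: [0.6055, 0.125, 0.1994]
tcp_rot: [-3.139, 0.003, -3.094]
contact_force: [0.0, -0.3, -2.2]
width: 0.0183
```

Emit:
apply_moves(
  plan=[
    [[0, 0, 0], 0, -1],
    [[0, 0, 0], 0, -1],
    [[0, 0, 0], 0, -1],
    [[0, 0, 0], 0, -1],
    [[0, 0, 0], 0, -1],
  ],
)

```text
t: 6.7
eef_pos: [0.6056, 0.1242, 0.1995]
tcp_rot: [-3.139, 0.004, -3.095]
contact_force: [-0.2, -0.3, -1.0]
width: 0.0184
```

Run:
```python
from h import *
s=get_state();w=eyes.get_image('wrist');c=cam('wrist',s);t=eyes.get_image('top');sd=eyes.get_image('side')
p=cuppose(s);print(np.round(p,4))
go(.606,.124,.2,-177.5)
for im,cc in((w,c),(t,cam('top')),(sd,cam('side'))):
  for q in place(YEL,p)+[ring(.06,.064)+[.516,.119,0]]:
    h=cv2.convexHull(proj(cc,q).astype(np.float32));cv2.polylines(im,[h.astype(np.int32)],True,(255,0,255),1)
cv2.imwrite('pics/w5.png',w)
cv2.imwrite('pics/ts5.png',np.hstack([cv2.resize(t[100:300,50:250],(400,400)),cv2.resize(sd[180:380,130:330],(400,400))]))
```

```text
[0.5156 0.1191 0.1222 0.0542]
t 6.85 pos [0.6056 0.1247 0.1994] rot [-179.9    0.2 -177.3] q [ 0.2   0.31  0.06  1.32 -0.    0.16] F [-0.5 -0.1  0.1] w 0.0186
shift [-0.4 -0.7 -0.6] turn [-0.1  0.2  0.2]
```

View pics/w5.png

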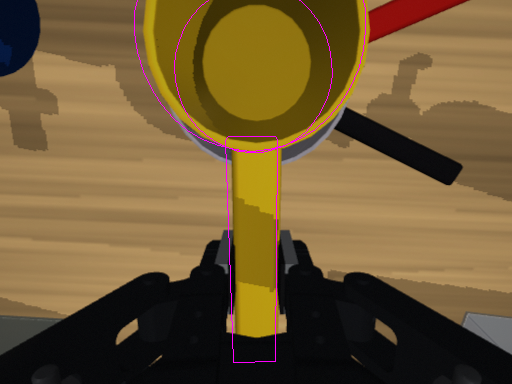

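View pics/ts5.png

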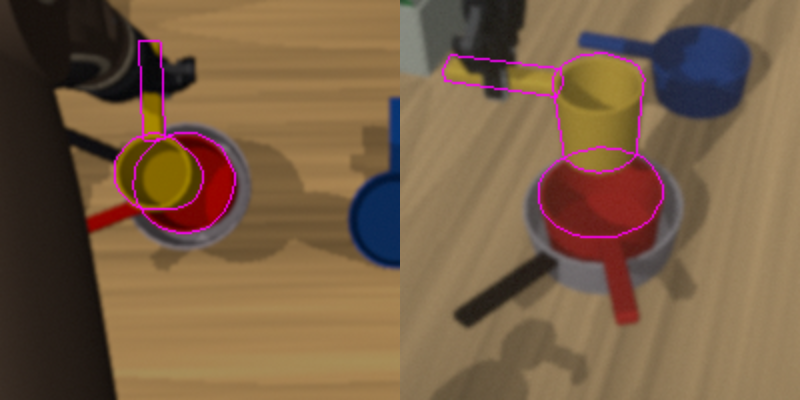

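All overlays agree to ~2 mm: the yellow cup is over the red ring, upright, and its handle is clear of the black and red ones. Lowering.

Emit:
apply_moves(
  plan=[
    [[0, -1, 25], 0, -1],
    [[0, -1, 52], 0, -1],
    [[0, -1, 80], 0, -1],
    [[0, -1, 98], 0, -1],
    [[0, -1, 106], 0, -1],
  ],
)

```text
t: 7.48
eef_pos: [0.6056, 0.1234, 0.0925]
tcp_rot: [-3.139, 0.002, -3.095]
contact_force: [-0.4, -0.3, -1.6]
width: 0.0183
```

Emit:
apply_moves(
  plan=[
    [[0, 0, 1], 0, -1],
    [[0, 0, 2], 0, -1],
    [[0, 0, 3.5], 0, -1],
    [[0, 0, 5], 0, -1],
    [[0, 0, 5], 0, -1],
  ],
)

```text
t: 8.1
eef_pos: [0.6056, 0.1234, 0.0875]
tcp_rot: [-3.139, 0.002, -3.095]
contact_force: [-0.8, -0.1, -1.2]
width: 0.0185
```

Emit:
apply_moves(
  plan=[
    [[0, 0, 0.5], 0, -1],
    [[0, 0, 1], 0, -1],
    [[0, 0, 1.5], 0, -1],
    [[0, 0, 2], 0, -1],
    [[0, 0, 2], 0, -1],
  ],
)

```text
t: 8.72
eef_pos: [0.6058, 0.1233, 0.0857]
tcp_rot: [-3.139, 0.003, -3.095]
contact_force: [0.8, -0.3, 0.0]
width: 0.0186
```

Run:
```python
from h import *
s=get_state();sd=eyes.get_image('side');w=eyes.get_image('wrist')
p=cuppose(s);print(np.round(p,4));go(.6056,.1234,.085,-177.3)
cv2.imwrite('pics/s6.png',np.hstack([cv2.resize(sd[180:380,130:330],(400,400)),cv2.resize(w,(400,400))]))
```

```text
[0.5158 0.1182 0.0084 0.0547]
t 8.82 pos [0.6058 0.1234 0.0857] rot [-179.9    0.2 -177.3] q [ 0.2   0.35 -0.14  1.09 -0.    0.16] F [ 0.8 -0.7 -0.3] w 0.0183
shift [0.2 0.1 0.7] turn [-0.1  0.2 -0. ]
```

View pics/s6.png

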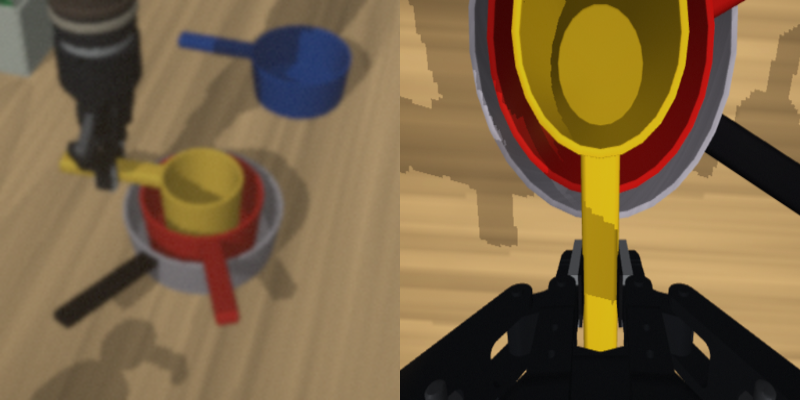

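Centred within the red cup and the wrist force shows the weight coming off. One more millimetre, then release.

Emit:
apply_moves(
  plan=[
    [[0, 0, 0.5], 0, -1],
    [[0, 0, 1], 0, -1],
    [[0, 0, 1], 0, -0.6],
    [[0, 0, 1], 0, -0.4],
    [[0, 0, 1], 0, -0.3],
  ],
  squeeze=40,
)

```text
t: 9.45
eef_pos: [0.6053, 0.1233, 0.0841]
tcp_rot: [-3.139, 0.002, -3.095]
contact_force: [0.5, -0.4, 0.4]
width: 0.03
```

Emit:
apply_moves(
  plan=[
    [[0, 0, 0], 0, -0.1],
    [[0, 0, 0], 0, 0.1],
    [[0, 0, 0], 0, 0.2],
    [[0, 0, 0], 0, 0.2],
    [[0, 0, 0], 0, 0.2],
  ],
)

```text
t: 10.07
eef_pos: [0.6054, 0.1233, 0.0842]
tcp_rot: [-3.139, 0.002, -3.095]
contact_force: [-0.6, -0.1, 0.1]
width: 0.0511
```

Run:
```python
from h import *
s=get_state();sd=eyes.get_image('side');w=eyes.get_image('wrist')
go(.6056,.1234,.085,-177.3)
cv2.imwrite('pics/s7.png',np.hstack([cv2.resize(sd[180:380,130:330],(400,400)),cv2.resize(w,(400,400))]))
```

```text
t 10.18 pos [0.6053 0.1233 0.0841] rot [-1.799e+02  1.000e-01 -1.773e+02] q [ 0.2   0.35 -0.14  1.08 -0.    0.16] F [-0.4 -0.3  0.2] w 0.0511
shift [-0.3  0.1 -0.9] turn [-0.1  0.1 -0. ]
```

View pics/s7.png

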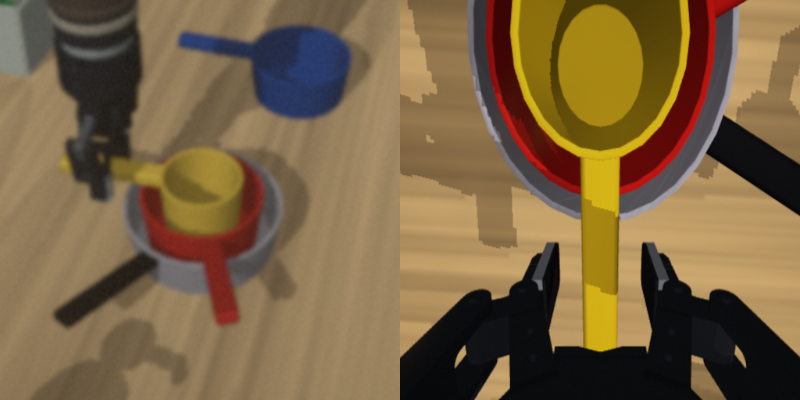

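Released and standing, with the handle (column 600) free between the open pads. Retreating straight up, then away for a clear view.

Emit:
apply_moves(
  plan=[
    [[0, 0, -10], 0, 0.2],
    [[0, 0, -35], 0, 0.2],
    [[0, 0, -70], 0, 0.2],
    [[0, 0, -110], 0, 0.2],
    [[0, 0, -150], 0, 0.2],
  ],
)

```text
t: 10.8
eef_pos: [0.605, 0.1237, 0.2363]
tcp_rot: [-3.139, 0.002, -3.095]
contact_force: [0.5, -0.2, 1.1]
width: 0.0516
```

Emit:
apply_moves(
  plan=[
    [[0, -40, 0], 0, 0.2],
    [[0, -95, 0], 0, 0.2],
    [[0, -150, 0], 0, 0.2],
    [[0, -205, 0], 0, 0.2],
    [[0, -250, 0], 0, 0.2],
  ],
)

```text
t: 11.42
eef_pos: [0.6165, -0.1282, 0.2378]
tcp_rot: [-3.139, 0.003, -3.096]
contact_force: [0.4, -0.4, -0.4]
width: 0.0512
```

Emit:
apply_moves(
  plan=[
    [[0, 0, 0], 0, 0.2],
    [[0, 0, 0], 0, 0.2],
    [[0, 0, 0], 0, 0.2],
    [[0, 0, 0], 0, 0.2],
    [[0, 0, 0], 0, 0.2],
  ],
)

```text
t: 12.05
eef_pos: [0.6166, -0.1273, 0.238]
tcp_rot: [-3.139, 0.004, -3.094]
contact_force: [0.4, -0.7, 0.3]
width: 0.0509
```

Run:
```python
from h import *
go(.6,.12,.2,-177)
t=eyes.get_image('top');sd=eyes.get_image('side')
a,b=t.copy(),sd.copy()
for im,cc in((a,cam('top')),(b,cam('side'))):
  for q in place(YEL,[.5155,.1183,.008,.054]):
    h=cv2.convexHull(proj(cc,q).astype(np.float32));cv2.polylines(im,[h.astype(np.int32)],True,(255,0,255),1)
cv2.imwrite('pics/f.png',np.hstack([cv2.resize(t,(400,300)),cv2.resize(sd,(400,300))]))
cv2.imwrite('pics/f2.png',np.hstack([cv2.resize(a[100:250,50:200],(400,400)),cv2.resize(b[180:380,130:330],(400,400))]))
```

```text
t 12.05 pos [ 0.6166 -0.1273  0.238 ] rot [-179.8    0.2 -177.3] q [-0.2   0.33  0.17  1.41 -0.   -0.25] F [ 0.4 -0.7  0.3] w 0.0509
shift [  5.1 247.9  37.3] turn [-0.2  0.2 -0.3]
```

View pics/f.png

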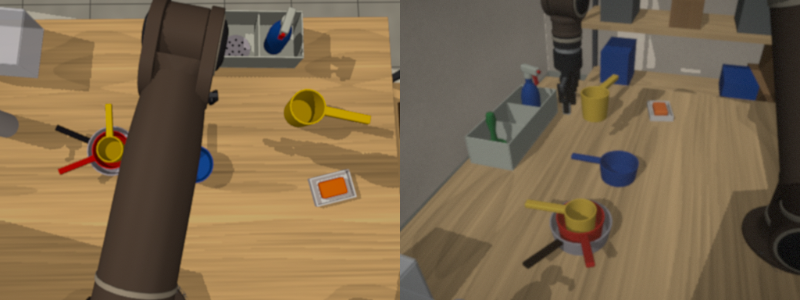

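View pics/f2.png

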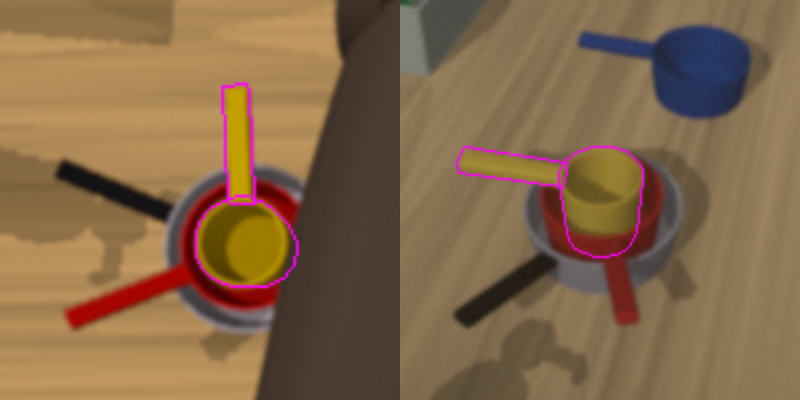

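The yellow dipper matches the seated model in both views. Its handle is at 3°, against 67° for steel and 113° for red. The nest and the blue dipper are where they were, and the robot is clear.

```bash
python3 -c "
from station import close_job
print(close_job())"
```

```text
the job is handed in; nothing more can be done
None
```

The small yellow dipper now stands upright on the red dipper's floor, released, and the job was handed in at about 12 s.

- **Choice:** I took the smaller of the two yellow dippers. Its handle measured about 0.14 m from the axis, against about 0.20 m for the look-alike.
- **Grasp:** I pinched it mid-handle, carried it over the blue dipper, and lowered it until its weight came off the wrist. I then opened the jaws and backed away upwards.
- **Last checks:** In the top and side pictures, the yellow dipper matches the expected seated pose to about 2 mm. Its handle points at about 3°, with the steel one at 67° and the red one at 113°, so it is at least 60° from each.
- **Undisturbed:** The nest looked unmoved and still fanned, and the blue dipper looked untouched. In the last top view the arm partly hid the blue dipper and the nest's right edge, so there I relied on the side view.
- **Forces:** The readings at the end of each move stayed under about 6 N.
- **Disagreements:** The automatic side-view fit of the yellow dipper failed because its colour mask spilled over the whole picture, so I used the top-view fit instead. The wrist pictures confirmed it. In the hand the cup looked up to 2 mm off the model, well inside the 15 mm clearance.

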